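# Release a latched stock drawer with a dowel

### The arm

A 6-joint arm with a two-finger parallel gripper is mounted at the origin on a cart in front of the work surface, level with it; the furniture and walls round the work are solid. World frame = base frame: x ahead of the robot, y to its left, z up, the work surface at z = 0. Lengths are in m, angles in rad, forces in N, time in s.
With the tool pointing down it reaches from about 0.3 to 0.825 m from the base axis. Payload 5.4 kg.
Tool frame: the origin (TCP) lies midway between the tips of the shut fingers; the grasp point (between the pads) lies 19 mm behind it; z points along the fingers, y is the line along which they close (so a half turn about z gives the same grasp; the last joint's range is limited). The gripper opens to 92 mm and grips with 3 to 60 N. Pads are 20 mm wide; open, the fingers measure 128 mm over their backs; the gripper's body (75 mm by 189 mm) begins 69 mm behind the grasp point.
Start: joints at [1.023, 0.158, 1.597, -0, 1.386, -0.21], TCP at [0.191, 0.542, 0.188] pointing down, gripper open.
Joint ranges: [-2.91, 2.91], [-0.94, 2.29], [0.18, 2.7], [-1.29, 4.43], [0.17, 2.64], [-3, 3]. Speed limits (rad/s): [2.57, 2.57, 3.14, 3.14, 3.14, 3.14].

### API

Orientations are given as a rotation vector (axis times angle).
In Python, from bench import status, viewer, job, nets gives the robot as it stands.
- The arm moves only by the tool move_arm, never from a script. Its argument "deltas" is one flat list of numbers, 7 for each row, row after row: the turn, a rotation vector about the tool's x, y, z in degrees, then the shift along the tool's x, y, z in m, then the finger opening in m, from 0 to 0.0919. In form: [wx, wy, wz, x, y, z, fingers, wx, wy, wz, x, y, z, fingers, ...]. A call has exactly 5 rows; each row is the pose to reach, as a shift and turn from the pose commanded when the call began, along the tool's axes at that moment; what a row does not reach only later rows make up. A row lasts 1/8 s, in which the tool goes at most 62.5 mm and 10.7 degrees, less where a joint would pass 70% of its speed; a pose out of reach is approached as far as the arm can. A call with a gripper value outside its range is refused whole. The fingers move at their own pace and stop on an object; "squeeze" is the grip in N (left out, the last holds). Time passes only in rows, so rows that repeat a pose let the fingers close, or fill a call up. It gives the time, the measured TCP pose, the force, the opening and the grip force at its end, in the units of the state.
- status.get_state(): the state, without advancing time (a new reading comes with each control period).
- viewer.grab_frame(name): name is "scene" or "top" or "wrist"; returns a dict with "pixels" (420x560x3 uint8, red, green, blue), "fov_y" (degrees; the focal length in pixels is half the picture's height over the tangent of half this angle, whatever the lens; pixels are square), "cx", "cy" (the principal point, pixels), "world_from_camera" (4x4, takes a point from camera to world coordinates). Camera axes: x right, y down, z forward; pixel columns grow to the right and rows downward; lengths in m; the calibration is good to about 2 mm. A picture is of the moment at which its call begins. There is no depth.
- job.job_done(): hands the job in; it is judged then, once.
Trained networks look in a picture, given as the dict that the camera call returned (one of the last four; its "shot" number tells which), for a name from the list of things; names that differ only in an ending like _2 or _b are one class to them, and where a whole thing is asked for, a point or a joint stands for the part that bears it (a point fixed in the world has none). Each returns a list of dicts, best first, with "confidence" (0 to 1); they miss things now and then, are a little off and sometimes report something else, mostly with a low value. They report only what shows in the picture. A call takes as long as a camera call. They do not tell look-alikes from the thing itself.
- nets.find_in(picture, thing): "location" ([x, y, z] in m, in the coordinates of the camera as it stood for that picture, good to about 4 mm: the middle of the surface that is visible of it).
The state is a dict: "clock": time; "joint_pos": joint angles; "qvel": joint speeds; "joint_efforts": joint torques, N m; "tcp_pos": TCP position; "ee_rot": TCP orientation; "ft_force": force on the tool from outside, world axes, zero at the start; "wrist_torque": the same for the moment, N m; "width": opening from 0.0 (shut) to 1.0 (fully open); "grip_force": force on a finger pad.
Only numpy, scipy, OpenCV 4.12 (cv2) and the standard library are available. Lean on these libraries where they do the work, as an engineer would, in place of code of your own. Each camera call takes 0.05 s, during which the arm holds its last target. There are 200 camera calls.

### The job

The drawer of the grey stock case is latched and has no key. Take the orange-handled dowel from its wooden stand, feel along the slot in the top of the case for the release hole and push the spring latch down through it until the drawer springs open, without forcing anything (never more than 30 N), then stand the dowel back in its stand. Leave the drawer open and do not disturb the paint pot, battery or tape.

Things in the scene. Friction and masses are not known exactly. Their poses are not given: they have to be found in the camera images.
- case: Grey metal case, fixed to the bench, 130 (x) x 152 (y) x 62 mm high, with a blue drawer at its front (-x) face. Origin: centre of the underside; z up. In its top, 5 mm thick, is a slot 13 mm wide (x) and 62 mm long (y), centred at x = +20 mm, y = 0.
- slot (a point): Centre of the slot, on the slot's floor (57 mm above the bench, 5 mm below the case's top face); axes as the case. The floor is an aluminium strip with one round through hole of 12 mm diameter, on the slot's centre line. The hole lies anywhere from 20 mm to the left (+y) to 20 mm to the right of this point, it is different every time and not measured: slide the dowel's tip lightly along the floor to feel where it drops in (or look).
- latch (a joint): Spring latch under the hole, m pressed straight down: 0 at rest, hard stop at 0.008. Its red head, on an adjusting screw, lies somewhere between 5.5 and 12.5 mm below the slot's floor, different every time and not measured. Pressing takes 4 N at first, about 7 N where it lets go, nearly 8 N just before the stop. The drawer is let go when the latch is pressed about 6 mm, 2 mm before the stop.
- drawer (a joint): Blue drawer, m it has slid out of the case's front towards -x of the case: 0 latched shut, 0.05 fully out. A spring drives it out by itself as soon as the latch lets go (it leaps out in about half a second; keep the space 60 mm in front of the case free). Two model wagons ride in it and need no care.
- stand: Fixed wooden block 56 x 56 x 45 mm high with one upright bore in the middle of its top, 12 mm diameter, 35 mm deep. Origin: centre of the underside.
- dowel: Loose dowel, upright in the stand's bore at the start, 40 g, 120 mm long. Origin: centre of the lower tip; z along the dowel up to the handle. Round wooden shank 9 mm diameter up to 75 mm (its lowest 3 mm taper to 6 mm), then a square orange handle 16 x 16 mm, from 75 to 120 mm, its sides along x and y.
- paint_pot: Bystander: white and cream paint pot, 26 mm diameter, 36 mm high, origin at the centre of the underside.
- battery: Bystander: blue and white battery lying on the bench, 15 x 50 x 15 mm, origin at the centre of the underside.
- tape: Bystander: black roll of tape lying flat, 56 mm diameter, 19 mm high, origin at the centre of the underside.
Mind the look-alikes: they are no part of the job. There is more than one size of the dowel; the job needs the smallest.

How it is judged:
By the outcome, as a careful person would: the job done as asked, in the order asked, and still so for the second after the job is handed in, with the robot touching nothing.
It also fails if it takes over 72 s, if anything falls off the work surface, if the arm or the gripper's body presses on something with over 40 N, if the wrist force passes 120 N, or if a joint passes its speed limit or range.

## Working session

There is one attempt and no reset: what is moved stays moved. The work goes in short steps, Python scripts to look and compute and a tool call to move; the robot and the scene stay as the last step left them, time stands still between calls to the robot, and variables do not carry over. Pictures are saved under pics/ and viewed, at most 12 in all, crops included, and the job is handed in when it is done.

Besides the shell and the picture viewer there is one more tool, called after "Call:" by a JSON object that holds its "name" and its "arguments", one argument or row to a line. move_arm: Moves the arm, as the interface text tells. Its arguments: {"type":"object","properties":{"deltas":{"type":"array","items":{"type":"number"}},"squeeze":{"type":"number"}},"required":["deltas"]}

```bash
mkdir -p pics
cat > h.py <<'E'
import numpy as np, cv2
from bench import status, viewer, job, nets
def grab(n,save=None):
    p=viewer.grab_frame(n)
    if save: cv2.imwrite('pics/'+save+'.png',p['pixels'][:,:,::-1])
    return p
def f(p): return 210/np.tan(np.radians(p['fov_y']/2))
def ray(p,u,v,z):
    T=np.array(p['world_from_camera']); d=T[:3,:3]@np.array([(u-p['cx'])/f(p),(v-p['cy'])/f(p),1]); o=T[:3,3]
    return o+d*(z-o[2])/d[2]
def proj(p,X):
    T=np.array(p['world_from_camera']); c=T[:3,:3].T@(np.array(X)-T[:3,3]); return c[:2]/c[2]*f(p)+[p['cx'],p['cy']]
def find(p,t,n=4):
    T=np.array(p['world_from_camera'])
    for r in nets.find_in(p,t)[:n]:
        X=T[:3,:3]@np.array(r['location'])+T[:3,3]; print(t,round(r['confidence'],2),X.round(4),proj(p,X).round())
E
python3 - <<'E'
from h import *
s=status.get_state();print(s)
for n in ('top','scene'):
    p=grab(n,n+'1');print(n,np.array(p['world_from_camera']).round(3).tolist(),f(p))
    for t in ('case','stand','dowel','paint_pot','battery','tape'): find(p,t)
a=[cv2.imread('pics/top1.png'),cv2.imread('pics/scene1.png')]
E
```

```text
{'clock': 0.0, 'joint_pos': array([ 1.02292064e+00,  1.59042733e-01,  1.59825177e+00, -1.94120628e-05,
        1.38620671e+00, -2.10126237e-01]), 'qvel': array([-1.12197583e-03, -3.77803991e-05, -4.26259314e-04, -1.06900257e-04,
        6.11288599e-04, -2.43700783e-04]), 'joint_efforts': array([ 1.19005355e-03, -3.85546660e+01, -3.22118282e+01,  7.02675898e-02,
        3.73446092e-02, -1.18796247e-04]), 'tcp_pos': array([0.19020672, 0.54189595, 0.18681275]), 'ee_rot': array([-5.27896035e-01, -3.09622307e+00,  2.79568965e-03]), 'ft_force': array([-0.47838503, -0.30052354, -0.01308384]), 'wrist_torque': array([-0.03032905,  0.01001335, -0.02442926]), 'grip_force': 0.0, 'width': 0.9993177705343598}
top [[-0.027, -0.996, 0.083, 0.399], [-0.999, 0.026, -0.019, -0.026], [0.017, -0.083, -0.996, 0.918], [0.0, 0.0, 0.0, 1.0]] 420.38179635875184
case 0.86 [ 0.4897 -0.178   0.059 ] [347. 195.]
dowel 0.87 [0.5625 0.1574 0.1573] [172. 154.]
dowel 0.48 [0.4424 0.1019 0.1366] [205. 220.]
dowel 0.47 [0.3872 0.0154 0.1598] [251. 249.]
paint_pot 0.65 [ 0.4396 -0.0647  0.0391] [292. 221.]
battery 0.5 [0.383  0.0831 0.0129] [223. 250.]
tape 0.73 [0.485  0.1663 0.0179] [183. 203.]
tape 0.69 [0.3861 0.0827 0.0169] [223. 249.]
scene [[0.869, -0.39, 0.304, 0.182], [-0.494, -0.668, 0.556, -0.546], [-0.014, -0.634, -0.773, 0.802], [0.0, 0.0, 0.0, 1.0]] 520.3051345629759
case 0.64 [ 0.4805 -0.1942  0.0631] [338. 289.]
stand 0.93 [0.4502 0.0871 0.0419] [245. 195.]
dowel 0.73 [0.4429 0.0962 0.1065] [237. 170.]
dowel 0.68 [0.5618 0.1557 0.1195] [276. 125.]
paint_pot 0.62 [ 0.4364 -0.0767  0.0363] [280. 259.]
battery 0.48 [0.3847 0.0873 0.0158] [216. 216.]
tape 0.81 [0.4964 0.1638 0.0221] [248. 169.]
tape 0.48 [0.4437 0.0979 0.1085] [237. 169.]
```

View pics/top1.png

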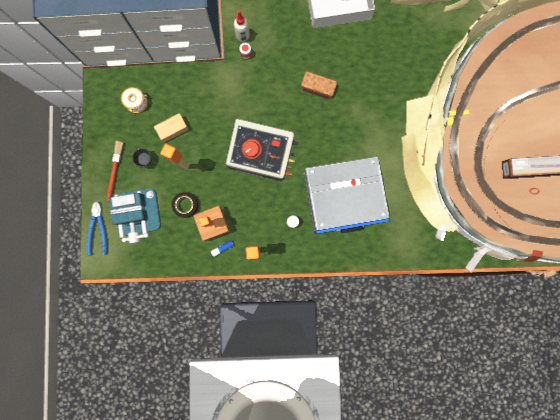

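View pics/scene1.png

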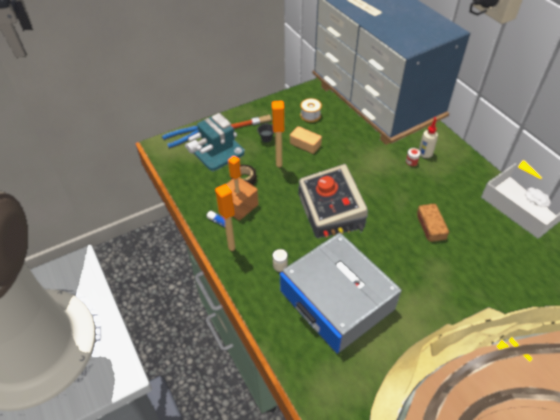

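The top view shows the stand at (211,222) with the small dowel at (205,220), and decoy dowels at (172,154) and (252,252). The case is at (347,195), with its slot at about (346,183) and a red spot, probably the latch head, near (354,183). The scene view agrees. I'll move towards the stand for a closer look.

Call:
{"name": "move_arm", "arguments": {
  "deltas": [0,0,0,-0.042,-0.036,-0.017,0.06,0,0,0,-0.084,-0.072,-0.034,0.06,0,0,0,-0.126,-0.108,-0.051,0.06,0,0,0,-0.168,-0.145,-0.068,0.06,0,0,0,-0.21,-0.182,-0.083,0.06],
  "squeeze": 20
}}

```text
clock: 1.32
tcp_pos: [0.3291, 0.2997, 0.2717]
ee_rot: [0.527, 3.096, 0.001]
ft_force: [0.8, 0.9, 0.3]
width: 0.651
grip_force: 0.0
```

Call:
{"name": "move_arm", "arguments": {
  "deltas": [0,0,0,-0.042,-0.036,0,0.06,0,0,0,-0.084,-0.072,0,0.06,0,0,0,-0.126,-0.108,0,0.06,0,0,0,-0.178,-0.156,0,0.06,0,0,0,-0.178,-0.156,0,0.06]
}}

```text
clock: 1.95
tcp_pos: [0.4457, 0.092, 0.2707]
ee_rot: [-0.536, -3.095, 0.001]
ft_force: [-1.1, 0.5, -0.9]
width: 0.652
grip_force: 0.0
```

Run:
```python
from h import *
from scipy.spatial.transform import Rotation as R
s=status.get_state();print(s['clock'],s['tcp_pos'],s['ee_rot'],s['ft_force'])
p=grab('wrist','w1');print(np.array(p['world_from_camera']).round(3).tolist(),f(p))
for t in ('dowel','stand','case'): find(p,t)
```

```text
1.95 [0.44566756 0.09202379 0.27066006] [-5.36311373e-01 -3.09537897e+00  9.20660703e-04] [-1.05722627  0.52426624 -0.90779856]
[[0.336, 0.908, 0.25, 0.375], [0.942, -0.323, -0.09, 0.116], [-0.001, 0.266, -0.964, 0.467], [0.0, 0.0, 0.0, 1.0]] 340.7134281389457
dowel 0.92 [0.3807 0.0161 0.1665] [178. 162.]
dowel 0.91 [0.5648 0.1675 0.1119] [382. 264.]
dowel 0.9 [0.4349 0.1004 0.1262] [288. 179.]
dowel 0.66 [ 0.4214 -0.18    0.0569] [ 76. 233.]
stand 0.77 [0.4358 0.1076 0.0459] [293. 167.]
case 0.86 [ 0.4647 -0.1538  0.0629] [108. 258.]
```

View pics/w1.png

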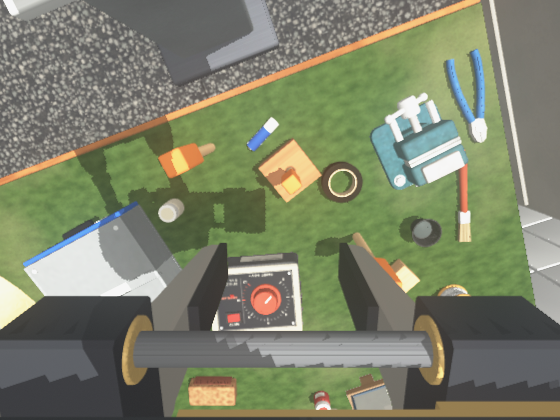

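The wrist view shows the stand's top at about (290,170) and the handle's top at (291,183). The decoys are at (180,160) and (385,268). I'll zoom in on the handle, and on the slot in the top view.

Run:
```python
from h import *
a=cv2.imread('pics/w1.png')[130:215,250:330]; b=cv2.imread('pics/top1.png')[150:235,300:395]
z=lambda i,k:cv2.resize(i,(400,425) if k==0 else (399,357),interpolation=cv2.INTER_CUBIC)
A=cv2.resize(a,None,fx=5,fy=5,interpolation=cv2.INTER_CUBIC);B=cv2.resize(b,None,fx=4,fy=4,interpolation=cv2.INTER_CUBIC)
C=np.zeros((425,780,3),np.uint8);C[:425,:400]=A;C[:340,400:780]=B
cv2.imwrite('pics/z1.png',C)
```

```text
(no output)
```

View pics/z1.png

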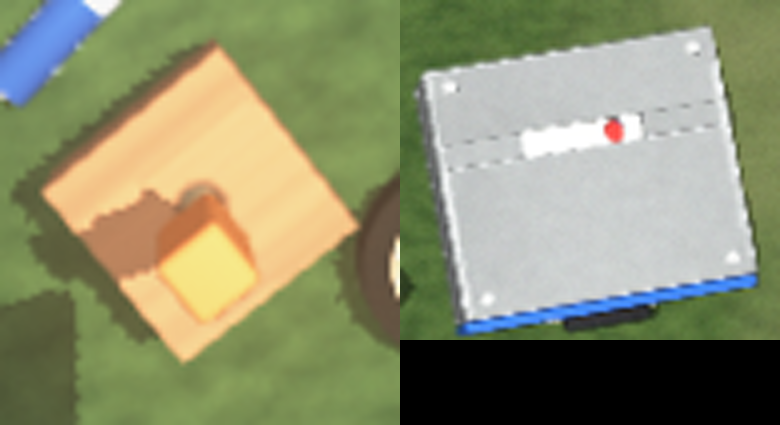

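```bash
cat > m1.py <<'E'
from h import *
w=grab('wrist'); t=grab('top')
W=lambda pts,z:np.array([ray(w,250+x/5,130+y/5,z)[:2] for x,y in pts])
ang=lambda P:[round(float(np.degrees(np.arctan2(*(P[(i+1)%4]-P[i])[::-1]))),1) for i in range(4)]
for n,pts,z in (('stand',[(217,43),(357,230),(184,362),(42,190)],.045),('handle',[(208,222),(257,272),(208,323),(158,268)],.130)):
    P=W(pts,z);print(n,P.mean(0).round(4),ang(P),np.linalg.norm(P-np.roll(P,1,0),axis=1).round(4))
print('bore',W([(203,193)],.045))
Tp=lambda pts,z:np.array([ray(t,300+(x-400)/4,150+y/4,z)[:2] for x,y in pts])
P=Tp([(425,75),(710,28),(756,275),(460,322)],.062);print('case',P.mean(0).round(4),ang(P),np.linalg.norm(P-np.roll(P,1,0),axis=1).round(4))
print('slot ends',Tp([(523,144),(642,125)],.057).round(4),'hole',Tp([(614,131)],.055).round(4))
for n,c in (('decoy1',[(252,253)]),): 
    for z in (.13,.16,.19): print(z,ray(t,*c[0],z)[:2],ray(w,185,161,z)[:2])
E
python3 m1.py
```

```text
stand [0.4392 0.1064] [18.4, -71.0, -160.4, 110.4] [0.0562 0.058  0.055  0.0566]
handle [0.4386 0.1064] [25.2, -62.2, -157.4, 113.8] [0.0137 0.0142 0.0144 0.0152]
bore [[0.43585963 0.10834242]]
case [ 0.4927 -0.1779] [-81.9, -172.2, 97.5, 6.2] [0.1283 0.15   0.1298 0.1538]
slot ends [[ 0.5098 -0.1457]
 [ 0.5182 -0.2079]] hole [[ 0.5157 -0.1936]]
0.13 [0.37842511 0.01594048] [0.38177086 0.01458958]
0.16 [0.37919702 0.01435265] [0.38102045 0.02394696]
0.19 [0.37996893 0.01276482] [0.38027004 0.03330434]
```

The positions agree with each other. The stand and handle are at (0.439, 0.106) with the handle yawed about 23°. The case is yawed about 7.6°, and the hole is about 17 mm to the right of the slot's centre. Next I turn to align and descend above the dowel.

Call:
{"name": "move_arm", "arguments": {
  "deltas": [0,0,-10,0.011,0.011,0.02,0.06,0,0,-20,0.011,0.011,0.04,0.06,0,0,-30,0.011,0.011,0.06,0.06,0,0,-40,0.011,0.011,0.08,0.06,0,0,-43,0.011,0.011,0.1,0.06]
}}

```text
clock: 2.88
tcp_pos: [0.4375, 0.1103, 0.1704]
ee_rot: [-0.651, 3.073, 0.0]
ft_force: [-0.7, 0.0, 0.4]
width: 0.656
grip_force: 0.0
```

Run:
```python
from h import *
from scipy.spatial.transform import Rotation as R
s=status.get_state();print(s['clock'],s['tcp_pos'],R.from_rotvec(s['ee_rot']).as_matrix().round(3).tolist(),s['joint_pos'].round(2))
p=grab('wrist','w2')
find(p,'dowel')
for X in ([.439,.1064,.13],): print(proj(p,X))
```

```text
2.875 [0.43745228 0.11033349 0.17035278] [[-0.914, -0.406, 0.0], [-0.406, 0.914, 0.0], [-0.0, -0.0, -1.0]] [-0.02 -0.16  1.95  0.    1.35 -2.01]
dowel 0.87 [0.4375 0.0973 0.1257] [268. 215.]
dowel 0.65 [0.5622 0.1591 0.1418] [276. 387.]
dowel 0.6 [0.3801 0.0173 0.1659] [173.  89.]
dowel 0.55 [ 0.4758 -0.1117  0.0598] [ 37. 140.]
[277.98910824 223.29109939]
```

View pics/w2.png

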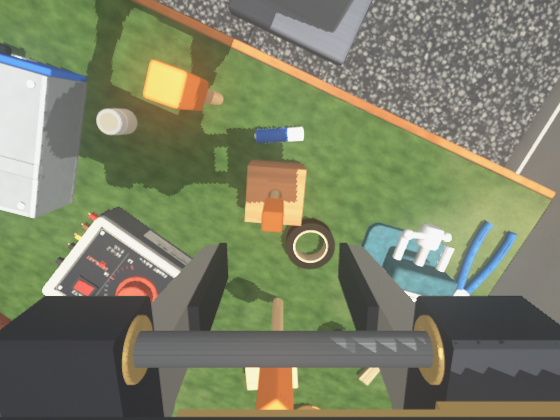

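Run:
```python
from h import *
a=cv2.imread('pics/w2.png')[150:245,230:320]
cv2.imwrite('pics/z2.png',cv2.convertScaleAbs(cv2.resize(a,None,fx=6,fy=6,interpolation=cv2.INTER_CUBIC),alpha=1.4))
```

```text
(no output)
```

View pics/z2.png

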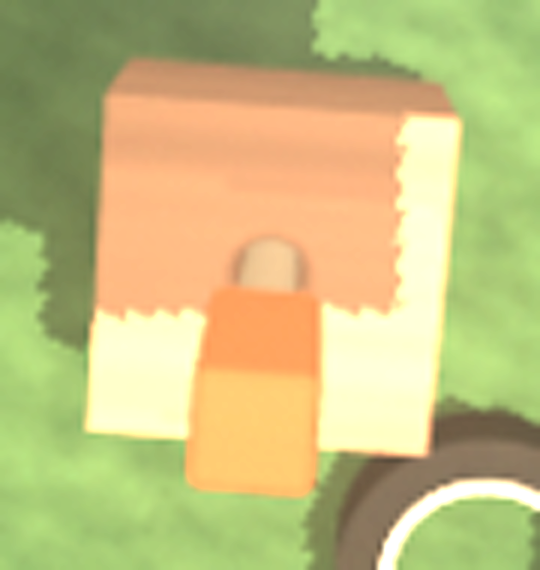

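Run:
```python
from h import *
w=grab('wrist')
ang=lambda P:[round(float(np.degrees(np.arctan2(*(P[(i+1)%4]-P[i])[::-1]))),1) for i in range(4)]
for n,pts,z in (('stand',[(107,95),(460,118),(430,456),(87,432)],.045),('handle',[(197,370),(319,374),(314,497),(186,488)],.130),('bore',[(270,268)]*4,.045)):
    P=np.array([ray(w,230+x/6,150+y/6,z)[:2] for x,y in pts]);print(n,P.mean(0).round(4),ang(P),np.linalg.norm(P-np.roll(P,1,0),axis=1).round(4))
T=np.array(w['world_from_camera']);print(T.round(3).tolist())
```

```text
stand [0.4378 0.1025] [110.1, 19.8, -70.4, -161.1] [0.0555 0.0556 0.056  0.0565]
handle [0.4375 0.102 ] [111.8, 21.6, -70.5, -162.2] [0.0149 0.0146 0.0155 0.0156]
bore [0.4362 0.1016] [0.0, 0.0, 0.0, 0.0] [0. 0. 0. 0.]
[[-0.404, 0.883, 0.239, 0.368], [0.915, 0.389, 0.107, 0.079], [0.002, 0.262, -0.965, 0.366], [0.0, 0.0, 0.0, 1.0]]
```

Call:
{"name": "move_arm", "arguments": {
  "deltas": [0,0,4,0.003,-0.007,0,0.06,0,0,4,0.003,-0.007,0.015,0.06,0,0,4,0.003,-0.007,0.03,0.06,0,0,4,0.003,-0.007,0.03,0.06,0,0,4,0.003,-0.007,0.03,0.06]
}}

```text
clock: 3.65
tcp_pos: [0.4379, 0.1015, 0.1408]
ee_rot: [0.536, -3.095, -0.0]
ft_force: [-0.1, -0.4, 1.3]
width: 0.654
grip_force: 0.0
```

Call:
{"name": "move_arm", "arguments": {
  "deltas": [0,0,0,0,0.001,0.025,0.06,0,0,0,0,0.001,0.05,0.06,0,0,0,0,0.001,0.05,0.05,0,0,0,0,0.001,0.05,0.035,0,0,0,0,0.001,0.05,0.025],
  "squeeze": 10
}}

```text
clock: 4.28
tcp_pos: [0.4387, 0.1023, 0.0922]
ee_rot: [-0.536, 3.093, -0.001]
ft_force: [0.6, -0.5, -0.6]
width: 0.35
grip_force: 0.0
```

Run:
```python
from h import *
s=status.get_state();print(s['clock'],s['tcp_pos'],s['ft_force'],s['width'])
grab('wrist','w3')
```

```text
4.275 [0.43874405 0.10231028 0.09217934] [ 0.55704149 -0.53624595 -0.64629164] 0.350101578413797
```

View pics/w3.png

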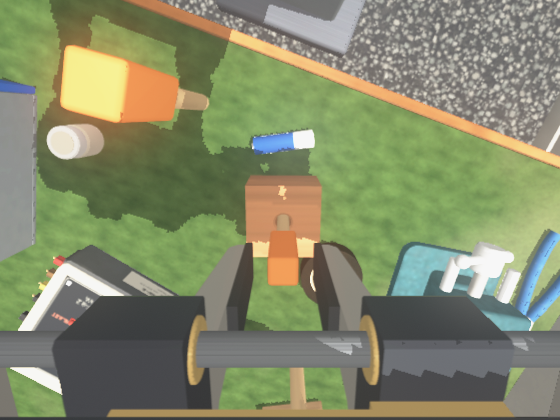

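The handle, at (283,260), is centred between the fingers, so I close on it.

Call:
{"name": "move_arm", "arguments": {
  "deltas": [0,0,0,0,0,0,0.018,0,0,0,0,0,0,0.012,0,0,0,0,0,0,0.01,0,0,0,0,0,0,0.01,0,0,0,0,0,0,0.01],
  "squeeze": 10
}}

```text
clock: 4.95
tcp_pos: [0.438, 0.1023, 0.0912]
ee_rot: [-0.536, 3.095, -0.0]
ft_force: [-0.1, -0.7, 4.4]
width: 0.176
grip_force: 10.0
```

Call:
{"name": "move_arm", "arguments": {
  "deltas": [0,0,0,0,0,0,0.01,0,0,0,0,0,-0.02,0.01,0,0,0,0,0,-0.05,0.01,0,0,0,0,0,-0.1,0.01,0,0,0,0,0,-0.1,0.01],
  "squeeze": 30
}}

```text
clock: 5.58
tcp_pos: [0.4399, 0.1023, 0.1942]
ee_rot: [-0.535, 3.089, -0.002]
ft_force: [-0.3, 0.2, -1.3]
width: 0.175
grip_force: 30.0
```

Call:
{"name": "move_arm", "arguments": {
  "deltas": [0,0,3,0.004,-0.05,0,0.01,0,0,6,0.008,-0.105,0,0.01,0,0,9,0.012,-0.16,0,0.01,0,0,12,0.017,-0.21,0,0.01,0,0,12,0.017,-0.23,0,0.01]
}}

```text
clock: 6.2
tcp_pos: [0.4981, -0.1217, 0.1888]
ee_rot: [0.205, -3.132, -0.003]
ft_force: [0.2, -0.2, -1.2]
width: 0.174
grip_force: 30.0
```

Call:
{"name": "move_arm", "arguments": {
  "deltas": [0,0,0,0,0,0,0.01,0,0,0,0,0,0,0.01,0,0,0,0,0,0,0.01,0,0,0,0,0,0,0.01,0,0,0,0,0,0,0.01]
}}

```text
clock: 6.82
tcp_pos: [0.4989, -0.1195, 0.1909]
ee_rot: [-0.211, 3.134, -0.0]
ft_force: [-0.9, -1.6, -0.0]
width: 0.171
grip_force: 30.0
```

Run:
```python
from h import *
from scipy.spatial.transform import Rotation as R
s=status.get_state();print(s['clock'],s['tcp_pos'],R.from_rotvec(s['ee_rot']).as_matrix().round(3).tolist(),s['joint_pos'].round(2))
p=grab('wrist','w4')
u=proj(p,[.5157,-.1936,.057]);print(u)
x0,y0=[int(v) for v in np.clip(u-[65,55],0,[430,310])];print(x0,y0)
a=cv2.imread('pics/w4.png');b=a[y0:y0+110,x0:x0+130]
cv2.imwrite('pics/z4.png',cv2.resize(b,None,fx=5,fy=5,interpolation=cv2.INTER_CUBIC))
```

```text
6.825 [ 0.49894957 -0.1195044   0.19092132] [[-0.991, -0.134, 0.0], [-0.134, 0.991, -0.0], [-0.0, -0.0, -1.0]] [-0.47 -0.01  1.76  0.    1.38 -2.18]
[207.97417679 201.11269351]
142 146
```

View pics/z4.png

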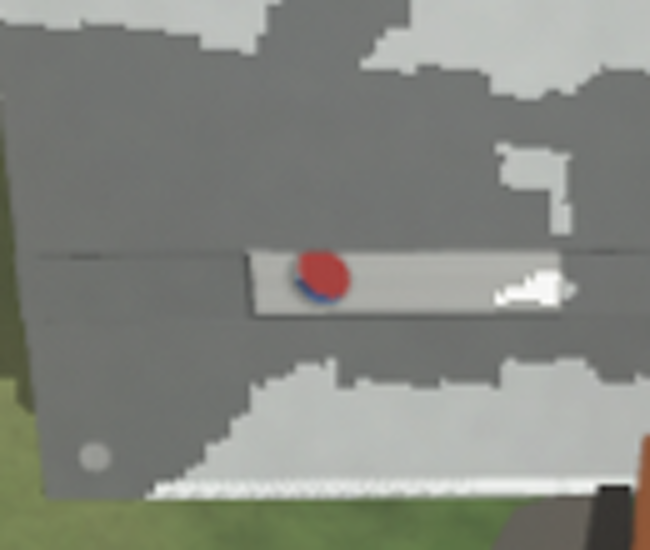

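Run:
```python
from h import *
w=grab('wrist')
q=lambda x,y,z:ray(w,142+x/5,146+y/5,z)[:2]
a=np.radians(7.6);R=np.array([[np.cos(a),np.sin(a)],[-np.sin(a),np.cos(a)]])
h=q(321,276,.057);print('hole',h.round(4), q(293,276,.057).round(4),q(350,276,.057).round(4))
n=[q(300,250,.062),q(500,250,.062)];f_=[q(300,318,.062),q(500,318,.062)]
print('width',[(R@(b-a_)).round(4) for a_,b in zip(n,f_)]);print('slot angle',np.degrees(np.arctan2(*(n[1]-n[0])[::-1])),np.degrees(np.arctan2(*(f_[1]-f_[0])[::-1])))
c=(sum(n)+sum(f_))/4;print('mid',c.round(4))
print('hole rel mid (case axes)',R@(h-c)); l=q(250,283,.06);r=q(561,283,.06);print('ends',l.round(4),r.round(4),'hole rel ctr',R@(h-(l+r)/2))
d=np.array([.515,-.193])
s=status.get_state()['tcp_pos'];D=h-s[:2];print('tool x',D@[-.991,-.134],'tool y',D@[-.134,.991])
```

```text
hole [ 0.516  -0.1955] [ 0.5168 -0.201 ] [ 0.5152 -0.1897]
width [array([ 0.0138, -0.0008]), array([ 0.0138, -0.0004])]
slot angle 97.73549070137604 97.73686112126852
mid [ 0.5142 -0.179 ]
hole rel mid (case axes) [-0.00038225 -0.0166293 ]
ends [ 0.5185 -0.2087] [ 0.5102 -0.1477] hole rel ctr [-0.00064405 -0.01736163]
tool x -0.006765749692454621 tool y -0.07733041025869065
```

The hole measures 11.4 mm across (12 is given), lies on the slot's centre line and is 17 mm to the right, so the figures agree. I move over it and descend to just above the case.

Call:
{"name": "move_arm", "arguments": {
  "deltas": [0,0,0,-0.004,-0.04,0,0.01,0,0,0,-0.007,-0.077,0,0.01,0,0,0,-0.007,-0.077,0.02,0.01,0,0,0,-0.007,-0.077,0.042,0.01,0,0,0,-0.007,-0.077,0.042,0.01]
}}

```text
clock: 7.55
tcp_pos: [0.5148, -0.1946, 0.1469]
ee_rot: [0.209, -3.131, -0.004]
ft_force: [0.3, -0.1, -0.3]
width: 0.168
grip_force: 30.0
```

Call:
{"name": "move_arm", "arguments": {
  "deltas": [0,0,0,0,0,0,0.01,0,0,0,0,0,0.001,0.01,0,0,0,0,0,0.002,0.01,0,0,0,0,0,0.003,0.01,0,0,0,0,0,0.003,0.01]
}}

```text
clock: 8.18
tcp_pos: [0.5161, -0.1953, 0.1457]
ee_rot: [0.209, -3.134, -0.0]
ft_force: [-0.4, 0.0, -1.1]
width: 0.173
grip_force: 30.0
```

Call:
{"name": "move_arm", "arguments": {
  "deltas": [0,0,0,0,0,0.002,0.01,0,0,0,0,0,0.004,0.01,0,0,0,0,0,0.006,0.01,0,0,0,0,0,0.0075,0.01,0,0,0,0,0,0.0075,0.01]
}}

```text
clock: 8.8
tcp_pos: [0.516, -0.1953, 0.1381]
ee_rot: [0.209, -3.134, -0.0]
ft_force: [0.3, 1.0, -1.1]
width: 0.172
grip_force: 30.0
```

Call:
{"name": "move_arm", "arguments": {
  "deltas": [0,0,0,0,0,0.001,0.01,0,0,0,0,0,0.002,0.01,0,0,0,0,0,0.003,0.01,0,0,0,0,0,0.003,0.01,0,0,0,0,0,0.003,0.01]
}}

```text
clock: 9.43
tcp_pos: [0.5161, -0.1954, 0.1353]
ee_rot: [0.209, -3.135, -0.0]
ft_force: [-1.3, -0.1, -0.8]
width: 0.17
grip_force: 30.0
```

The tip is below the floor with no force, so it is in the hole.

Call:
{"name": "move_arm", "arguments": {
  "deltas": [0,0,0,0,0,0.001,0.01,0,0,0,0,0,0.002,0.01,0,0,0,0,0,0.003,0.01,0,0,0,0,0,0.003,0.01,0,0,0,0,0,0.003,0.01]
}}

```text
clock: 10.05
tcp_pos: [0.5161, -0.1953, 0.1323]
ee_rot: [0.209, -3.134, -0.0]
ft_force: [-0.5, 0.1, -1.4]
width: 0.166
grip_force: 30.0
```

Call:
{"name": "move_arm", "arguments": {
  "deltas": [0,0,0,0,0,0.001,0.01,0,0,0,0,0,0.002,0.01,0,0,0,0,0,0.003,0.01,0,0,0,0,0,0.003,0.01,0,0,0,0,0,0.003,0.01]
}}

```text
clock: 10.68
tcp_pos: [0.5161, -0.1953, 0.1293]
ee_rot: [0.209, -3.135, -0.0]
ft_force: [0.0, -0.5, 0.0]
width: 0.168
grip_force: 30.0
```

Call:
{"name": "move_arm", "arguments": {
  "deltas": [0,0,0,0,0,0.001,0.01,0,0,0,0,0,0.002,0.01,0,0,0,0,0,0.003,0.01,0,0,0,0,0,0.003,0.01,0,0,0,0,0,0.003,0.01]
}}

```text
clock: 11.3
tcp_pos: [0.5161, -0.1954, 0.1263]
ee_rot: [-0.209, 3.135, -0.0]
ft_force: [-0.1, 0.2, -0.1]
width: 0.17
grip_force: 30.0
```

Call:
{"name": "move_arm", "arguments": {
  "deltas": [0,0,0,0,0,0.001,0.01,0,0,0,0,0,0.002,0.01,0,0,0,0,0,0.003,0.01,0,0,0,0,0,0.003,0.01,0,0,0,0,0,0.003,0.01]
}}

```text
clock: 11.92
tcp_pos: [0.5168, -0.1957, 0.1246]
ee_rot: [-0.209, 3.133, -0.002]
ft_force: [-1.3, 0.8, 5.2]
width: 0.168
grip_force: 30.0
```

Contact with the latch at about 5 N. I press on in small steps.

Call:
{"name": "move_arm", "arguments": {
  "deltas": [0,0,0,0,0,0.001,0.01,0,0,0,0,0,0.002,0.01,0,0,0,0,0,0.003,0.01,0,0,0,0,0,0.003,0.01,0,0,0,0,0,0.003,0.01]
}}

```text
clock: 12.55
tcp_pos: [0.517, -0.1958, 0.1219]
ee_rot: [-0.209, 3.133, -0.002]
ft_force: [-1.5, 0.9, 7.4]
width: 0.171
grip_force: 30.0
```

Call:
{"name": "move_arm", "arguments": {
  "deltas": [0,0,0,0,0,0.001,0.01,0,0,0,0,0,0.0015,0.01,0,0,0,0,0,0.002,0.01,0,0,0,0,0,0.002,0.01,0,0,0,0,0,0.002,0.01]
}}

```text
clock: 13.18
tcp_pos: [0.5169, -0.1958, 0.1198]
ee_rot: [-0.209, 3.133, -0.002]
ft_force: [-0.3, 1.3, 7.4]
width: 0.168
grip_force: 30.0
```

Run:
```python
from h import *
p=grab('scene','s2'); s=status.get_state();print(s['ft_force'],s['tcp_pos'])
a=cv2.imread('pics/scene1.png')[220:370,250:420];b=cv2.imread('pics/s2.png')[220:370,250:420]
cv2.imwrite('pics/z5.png',cv2.resize(np.hstack([a,b]),None,fx=2.3,fy=2.3))
```

```text
[-1.27951949  0.92260675  7.93295361] [ 0.51690193 -0.19579677  0.11984694]
```

View pics/z5.png

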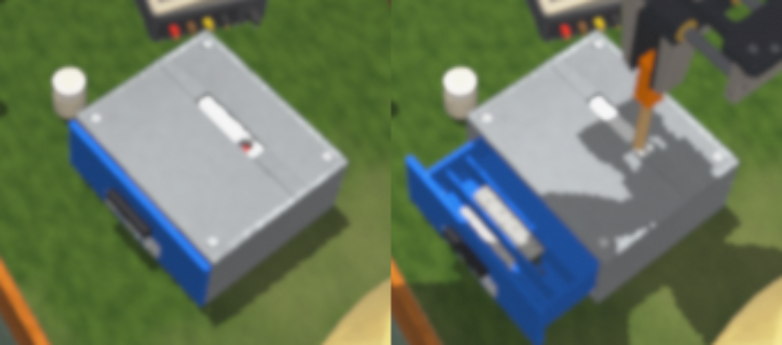

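The right half of the crop shows the blue drawer fully open and the dowel in the hole. Now I withdraw straight up and go back to the stand along the same path.

Call:
{"name": "move_arm", "arguments": {
  "deltas": [0,0,0,0,0,-0.005,0.01,0,0,0,0,0,-0.015,0.01,0,0,0,0,0,-0.03,0.01,0,0,0,0,0,-0.055,0.01,0,0,0,0,0,-0.0725,0.01]
}}

```text
clock: 13.85
tcp_pos: [0.5166, -0.1956, 0.1926]
ee_rot: [-0.209, 3.133, -0.002]
ft_force: [-0.4, -0.3, -0.0]
width: 0.171
grip_force: 30.0
```

Call:
{"name": "move_arm", "arguments": {
  "deltas": [0,0,0,0.006,0.05,0,0.01,0,0,-3,0.013,0.105,0,0.01,0,0,-6,0.02,0.16,0,0.01,0,0,-9,0.027,0.215,0,0.01,0,0,-12,0.0337,0.27,0,0.01]
}}

```text
clock: 14.48
tcp_pos: [0.4462, 0.0693, 0.1914]
ee_rot: [-0.538, 3.094, -0.0]
ft_force: [-0.4, -0.3, -0.4]
width: 0.173
grip_force: 30.0
```

Call:
{"name": "move_arm", "arguments": {
  "deltas": [0,0,0,-0.003,0.025,0,0.01,0,0,0,-0.003,0.0355,0,0.01,0,0,0,-0.003,0.0355,0.02,0.01,0,0,0,-0.003,0.0355,0.05,0.01,0,0,0,-0.003,0.0355,0.05,0.01]
}}

```text
clock: 15.1
tcp_pos: [0.4359, 0.1016, 0.1389]
ee_rot: [0.534, -3.091, -0.001]
ft_force: [0.2, -0.3, -1.1]
width: 0.165
grip_force: 30.0
```

Call:
{"name": "move_arm", "arguments": {
  "deltas": [0,0,0,0,0,0,0.01,0,0,0,0,0,0,0.01,0,0,0,0,0,0,0.01,0,0,0,0,0,0,0.01,0,0,0,0,0,0,0.01]
}}

```text
clock: 15.72
tcp_pos: [0.4377, 0.1022, 0.1409]
ee_rot: [-0.536, 3.095, -0.0]
ft_force: [-1.0, -0.3, 0.2]
width: 0.167
grip_force: 30.0
```

Run:
```python
from h import *
s=status.get_state();print(s['tcp_pos'],s['ee_rot'],s['ft_force'])
grab('wrist','w6'); a=cv2.imread('pics/w6.png')[140:310,200:370]
cv2.imwrite('pics/z6.png',cv2.resize(a,None,fx=3.5,fy=3.5,interpolation=cv2.INTER_CUBIC))
```

```text
[0.43774264 0.10220137 0.14092282] [-5.35978774e-01  3.09535131e+00 -8.82072067e-05] [-1.02300417 -0.32197493  0.21928912]
```

View pics/z6.png

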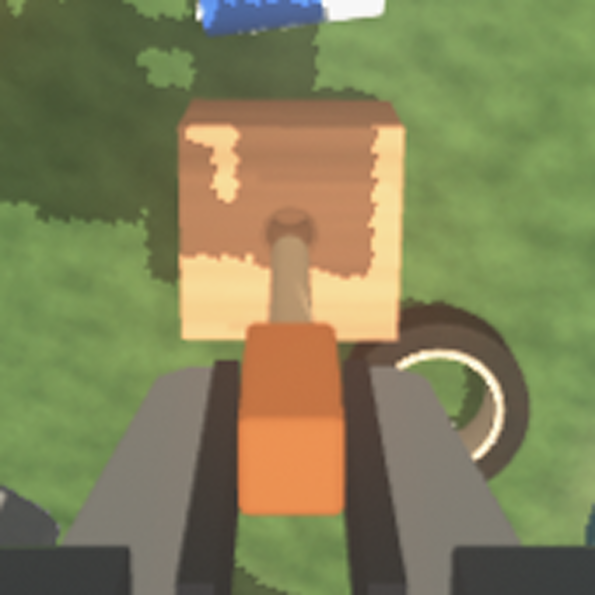

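The tip, at about (290,240) in the crop, is lined up with the bore, so I lower it.

Call:
{"name": "move_arm", "arguments": {
  "deltas": [0,0,0,0,0,0.006,0.01,0,0,0,0,0,0.012,0.01,0,0,0,0,0,0.018,0.01,0,0,0,0,0,0.022,0.01,0,0,0,0,0,0.022,0.01]
}}

```text
clock: 16.4
tcp_pos: [0.4373, 0.1022, 0.1183]
ee_rot: [0.536, -3.095, -0.0]
ft_force: [-0.7, 0.1, -0.1]
width: 0.17
grip_force: 30.0
```

Call:
{"name": "move_arm", "arguments": {
  "deltas": [0,0,0,0,0,0.007,0.01,0,0,0,0,0,0.014,0.01,0,0,0,0,0,0.021,0.01,0,0,0,0,0,0.025,0.01,0,0,0,0,0,0.025,0.01]
}}

```text
clock: 17.02
tcp_pos: [0.4374, 0.1022, 0.0934]
ee_rot: [0.536, -3.095, -0.0]
ft_force: [-1.0, -0.9, -0.4]
width: 0.17
grip_force: 30.0
```

Call:
{"name": "move_arm", "arguments": {
  "deltas": [0,0,0,0,0,0.001,0.01,0,0,0,0,0,0.0015,0.01,0,0,0,0,0,0.0015,0.02,0,0,0,0,0,0.0015,0.035,0,0,0,0,0,0.0015,0.05]
}}

```text
clock: 17.65
tcp_pos: [0.4378, 0.1022, 0.0924]
ee_rot: [-0.536, 3.095, -0.0]
ft_force: [-0.2, 0.7, -0.5]
width: 0.412
grip_force: 0.0
```

Call:
{"name": "move_arm", "arguments": {
  "deltas": [0,0,0,0,0,0,0.05,0,0,0,0,0,-0.02,0.05,0,0,0,0,0,-0.06,0.05,0,0,0,0,0,-0.11,0.05,0,0,0,0,0,-0.15,0.05]
}}

```text
clock: 18.27
tcp_pos: [0.4379, 0.1022, 0.2444]
ee_rot: [-0.536, 3.094, -0.001]
ft_force: [0.6, -0.5, 0.6]
width: 0.543
grip_force: 0.0
```

Run:
```python
from h import *
s=status.get_state();print(s['clock'],s['tcp_pos'],s['width'])
p=grab('scene','s7');find(p,'dowel');grab('wrist','w7')
b=cv2.imread('pics/s7.png');cv2.imwrite('pics/z7.png',np.hstack([cv2.resize(b,(400,300)),cv2.resize(cv2.imread('pics/w7.png'),(400,300))]))
```

```text
18.275 [0.43794848 0.10219749 0.24439734] 0.5429683361284822
dowel 0.69 [0.5619 0.1568 0.1217] [276. 124.]
dowel 0.53 [0.4396 0.0989 0.1043] [235. 171.]
```

View pics/z7.png

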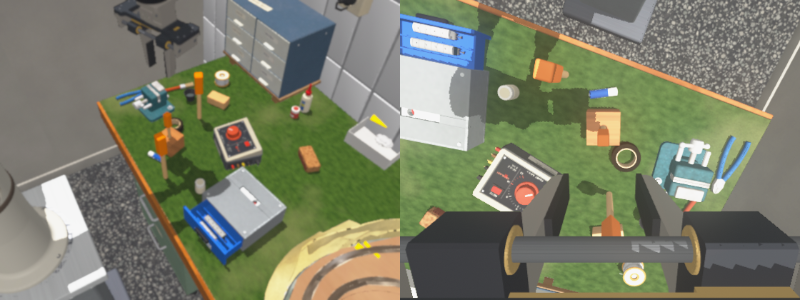

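The dowel is upright in its stand, the drawer is open, and the pot, battery and tape are where they were.

```bash
python3 -c "
from bench import job;print(job.job_done())"
```

```text
the job is handed in; nothing more can be done
None
```

The drawer is open and the dowel is back upright in its stand. Measured force while pressing the latch was about 8 N, the pot, battery and tape were left where they were, and the job was handed in at about 18 s.

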